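# Gauge the depth of a sawn groove in a concrete sample

### The job

Take the sprung depth gauge from its block and measure the sawn groove in the concrete sample: feel for the cut with the tip touching only lightly, then, with the gauge upright and its foot square across the groove, press gently until the foot sits flat and keep it so for about a second. Then stand the gauge back upright in its block with the slip ring still showing the depth: do not push the tip in against anything but the floor of the groove, and leave the sample and the things around it where they are.

Things in the scene. Friction and masses are not known exactly. Their poses are not given: they have to be found in the camera images.
- gauge: hand depth gauge, 0.26 kg: steel foot 24 x 64 x 8 mm (x, y, z), on it a grey grip block 26 x 28 mm (x, y), 8 to 42 mm up, then a 14 mm scale tube to 73 mm. Origin: centre of the foot's underside; z up the tube, y along the foot. The probe points down from the origin. It starts standing in its block; take the grip block from above, fingers closing along y, fingertips some mm above the foot
- probe (a joint): the gauge's sprung probe, 3 mm thick, in m: 0 = fully out, tip 16 mm below the foot; grows as it is pushed into the gauge, 0.016 = tip level with the foot. The spring is preloaded: it gives only above 4 N, then 1 mm for each 0.5 N more. With the foot flat over a groove of depth D it reads 0.016 - D
- probe_tip (a point): lowest point of the probe's rounded tip, on the gauge's axis
- ring (a joint): black slip ring, 21 mm across, 5 mm high, round the scale tube, in m: 0 = bottom, where it starts. The probe's collar pushes it up and friction keeps it at the highest point the probe has reached, so groove depth = 0.016 - ring. Pushing the probe in more than 5 mm anywhere but in the groove spoils the reading
- slab: loose concrete sample, 140 x 120 x 40 mm (x, y, z), 1.4 kg; origin: centre of its underside, top 40 mm up. One sawn groove 5 mm wide runs in the top along x from end to end; its middle lies up to 14 mm to either side (y) of the centre line and it is 5.5 to 10 mm deep, both unknown beforehand. The gauge must not bear on it with more than 40 N
- gauge_block: fixed wooden storage block on the bench, 50 x 90 x 32 mm (x, y, z); origin: centre of its underside. In the middle of its top is a hole 12 mm across and 26 mm deep; the gauge stands on the block, probe in the hole, foot along the block's y
- sieve_brush: bystander: wooden sieve brush lying flat, 184 mm long, 30 mm wide, 16 mm high; origin at the centre of its underside
- beaker_100: bystander: small glass beaker standing upright, 55 mm across, 70 mm high; origin at the centre of its underside
- crucible: bystander: small white porcelain crucible with its lid, standing upright, 45 mm across, 49 mm high; origin at the centre of its underside
Mind the look-alikes: they are no part of the job. What is shaped like the gauge but red is not meant. What is shaped like the gauge_block but blue is not meant.

How it is judged:
On the way:
1. the gauge's foot sits flat and square across the groove (within 1 mm of the sample's top, upright within 0.04 rad, square within 0.2 rad) with its probe on the groove's floor (z of gauge in the frame of slab between 0.0375 and 0.041 m and angle between gauge's own z axis and vertical below 0.04 rad and angle between the y axis of gauge and the y axis of slab, either way round below 0.2 rad and x of gauge in the frame of slab between -0.06 and 0.06 m and y of gauge in the frame of slab between -0.018 and 0.018 m and z of probe_tip in the frame of slab below 0.037 m and value of joint probe above 0.0045 m and contact force between gauge and slab above 4 N), for 0.8 s.
At the end, for the whole second after the job is handed in: the gauge stands upright in its block (within 7 mm of the middle, foot down within 1.5 mm), at rest, the probe fully out, the slip ring still holding the reading of the groove (horizontal distance between gauge and gauge_block below 0.007 m and z of gauge in the frame of gauge_block between 0.03 and 0.0335 m and angle between gauge's own z axis and vertical below 0.05 rad and linear speed of gauge below 0.02 m/s and value of joint probe below 0.001 m and value of joint ring between 0.0045 and 0.0115 m); the robot touches nothing.
It fails at once if the probe is pushed in more than 5.5 mm while its tip is on the sample's flat top instead of in the groove (value of joint probe above 0.0055 m and z of probe_tip in the frame of slab above 0.037 m and horizontal distance between gauge and slab below 0.1 m).
It fails at once if the probe is pushed in more than 5.5 mm away from the sample (value of joint probe above 0.0055 m and horizontal distance between gauge and slab above 0.1 m).
It fails at once if the gauge is pressed on the sample with more than 40 N (contact force between gauge and slab above 40 N).
It fails at once if the sample is shoved more than 10 mm (distance of slab from where it was at the start of the episode above 0.01 m).
It fails at once if a bystander is moved more than 15 mm (distance of any of crucible, sieve_brush, beaker_100 from where it was at the start of the episode above 0.015 m).
It also fails if it takes over 67 s, if anything falls off the work surface, if the arm or the gripper's body presses on something with over 40 N, if the wrist force passes 120 N, or if a joint passes its speed limit or range.

### The arm

A 7-joint arm with a two-finger parallel gripper is mounted at the origin on a cart in front of the work surface, level with it; the furniture and walls round the work are solid. World frame = base frame: x ahead of the robot, y to its left, z up, the work surface at z = 0. Lengths are in m, angles in rad, forces in N, time in s.
With the tool pointing down it reaches from about 0.4 to 0.875 m from the base axis. Payload 19.3 kg.
Tool frame: the origin (TCP) lies at the very end of the fingers, on their centre line; the grasp point (between the pads) lies 19 mm behind it; y points along the fingers, z is the direction in which the jaws open and shut, and the axes are right-handed (so a half turn about y gives the same grasp; the last joint's range is limited). The gripper opens to 85 mm and grips with 20 to 120 N. Pads are 22 mm wide; open, the fingers measure 114 mm over their backs; the gripper's body (76 mm by 85 mm) begins 54 mm behind the grasp point. The pads swing forward as they close: fully open they stand 13 mm farther back than shut.
Start: joints at [-1.242, 0.521, -0.036, 1.599, 0.021, 1.021, -0.113], TCP at [0.243, 0.576, 0.208] pointing down, gripper open.
Joint ranges: [-2.91, 2.91], [-0.3, 2.13], [-1.5, 1.42], [0.17, 2.43], [-1.26, 4.41], [0.16, 1.93], [-2.52, 2.52]. Speed limits (rad/s): [1.89, 1.89, 2.39, 2.39, 3.01, 3.01, 3.01].

### API

Orientations are given as a unit quaternion [x, y, z, w].
In Python, from plant import * gives the robot as it stands.
- The arm moves only by the tool servo_tool, never from a script. Its argument "increments" is text: rows parted by semicolons, each of 5 numbers parted by spaces: the gripper command: -1 is shut, 1 is fully open, values between are in proportion, then the shift along the tool's x, y, z in mm, then the turn about the tool's y in degrees. In form: gripper tx ty tz roll; .... A call has 1 to 20 rows; each row is the pose to reach, as a shift and turn from the pose commanded when the call began, along the tool's axes at that moment; what a row does not reach only later rows make up. A row lasts 1/8 s, in which the tool goes at most 62.5 mm and 10.7 degrees, less where a joint would pass 70% of its speed; a pose out of reach is approached as far as the arm can. A call with a gripper value outside its range is refused whole. The fingers move at their own pace and stop on an object; "force" is the grip in N (left out, the last holds). Time passes only in rows, so rows that repeat a pose let the fingers close. It gives the time, the measured TCP pose, the force and the opening at its end, in the units of the state.
- observe(): the state, without advancing time (a new reading comes with each control period).
- get_image(name): name is "side" or "top" or "wrist"; returns the picture (400x640x3 uint8, blue, green, red); there is no depth.
- camera_info(name): a dict with "fx", "fy", "cx", "cy" (pixels), "k1" (the pictures are not rectified: a ray, as slopes to the right and down, at radius r is drawn at 1 + k1 r^2 times it, then the intrinsics apply), "R" (3x3) and "t" (3): a world point X has camera coordinates R X + t. Camera axes: x right, y down, z forward; pixel columns grow to the right and rows downward; lengths in m; the calibration is good to about 2 mm. A picture is of the moment at which its call begins: read the wrist's pose just before it. camera_info takes no time and is no camera call; for the wrist camera it gives the pose at the moment of the call.
- sign_off(): hands the job in, once; it reports no verdict.
The state is a dict: "t": time; "q": joint angles; "joint_vel": joint speeds; "joint_efforts": joint torques, N m; "tcp_pos": TCP position; "eef_rot": TCP orientation; "ft_force": force on the tool from outside, world axes, zero at the start; "moment": the same for the moment, N m; "finger_gap": finger opening in m.
Only numpy, scipy, OpenCV 4.12 (cv2) and the standard library are available. Lean on these libraries where they do the work, as an engineer would, in place of code of your own. Each camera call takes 0.05 s, during which the arm holds its last target.

## Working session

There is one attempt and no reset: what is moved stays moved. The work goes in short steps, Python scripts to look and compute and a tool call to move; the robot and the scene stay as the last step left them, time stands still between calls to the robot, and variables do not carry over. Pictures are saved under pics/ and viewed, and the job is handed in when it is done.

Besides the shell and the picture viewer there is one more tool, called as name(argument=value, ...), one argument or row to a line, values as JSON. servo_tool: Moves the arm, as the interface text tells. Its arguments: {"type":"object","properties":{"increments":{"type":"string"},"force":{"type":"number"}},"required":["increments"]}

```bash
mkdir -p pics; ls
python3 - <<'E'
from plant import *
import cv2
s=observe();print({k:(v if not hasattr(v,'round') or isinstance(v,float) else v.round(4)) for k,v in s.items()})
for n in ["side","top","wrist"]:
    c=camera_info(n);print(n,c)
    cv2.imwrite(f"pics/{n}0.png",get_image(n))
E
```

```text
pics
{'t': 0.0, 'q': array([-1.2422,  0.522 , -0.0363,  1.6   ,  0.0212,  1.0211, -0.1128]), 'joint_vel': array([-0.0004,  0.0004, -0.0003,  0.0009,  0.0004,  0.0007,  0.0002]), 'joint_efforts': array([-0.00000e+00, -9.27116e+01,  1.97930e+00, -3.69919e+01,
        1.76000e-02,  8.50000e-03,  0.00000e+00]), 'tcp_pos': array([0.2426, 0.5756, 0.2073]), 'eef_rot': array([ 0.6935, -0.1401,  0.14  , -0.6927]), 'ft_force': array([-0.8384,  0.8035,  0.0029]), 'moment': array([-0.0157,  0.0263, -0.0156]), 'finger_gap': 0.0852196423282027}
side {'fx': 468.94432718339107, 'fy': 468.94432718339107, 'cx': 315.0988839621907, 'cy': 200.0298901878229, 'k1': -0.0067147758653921565, 'R': array([[ 0.82228926, -0.56843623,  0.02684446],
       [-0.25158626, -0.40544226, -0.87881792],
       [ 0.51043582,  0.71588884, -0.47640156]]), 't': array([-0.60461341,  0.07926165,  1.53451063])}
top {'fx': 384.72137218021857, 'fy': 384.72137218021857, 'cx': 316.4400785754219, 'cy': 200.0462862619874, 'k1': -0.053651870492932165, 'R': array([[ 0.00245017, -0.99996549, -0.00793773],
       [-0.99927251, -0.00214622, -0.03807685],
       [ 0.0380585 ,  0.00802525, -0.99924329]]), 't': array([-0.22954691,  0.53759033,  1.29753407])}
wrist {'fx': 349.89546471745035, 'fy': 349.89546471745035, 'cx': 315.13584110645263, 'cy': 199.3038969534627, 'k1': -0.05073228450080688, 'R': array([[ 0.3889881 ,  0.92124195, -0.00123576],
       [ 0.88329797, -0.37258483,  0.28454393],
       [ 0.26167338, -0.11177574, -0.95866221]]), 't': array([-0.62486944, -0.03698247,  0.37954034])}
```

View pics/side0.png

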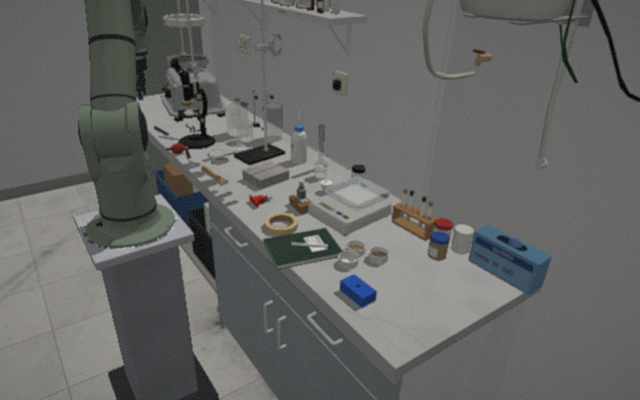

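View pics/top0.png

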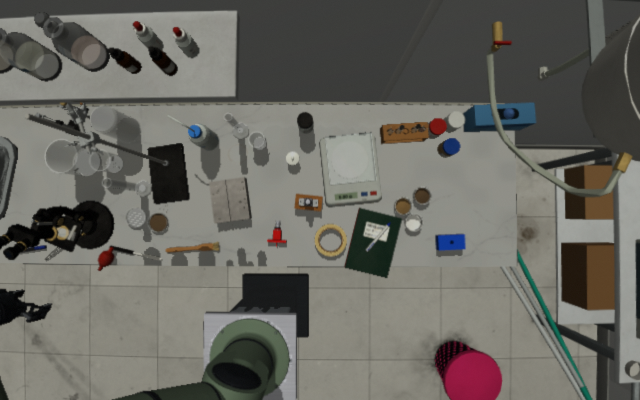

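View pics/wrist0.png

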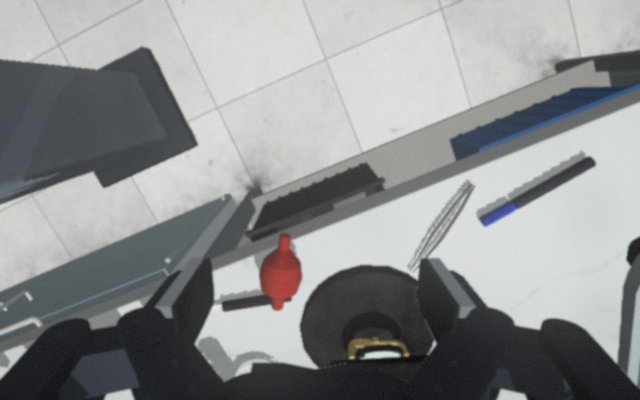

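```bash
cat > h.py <<'E'
import numpy as np, cv2
from scipy.spatial.transform import Rotation as Ro
def K(c): return np.array([[c['fx'],0,c['cx']],[0,c['fy'],c['cy']],[0,0,1.]])
def proj(c,X):
    X=np.atleast_2d(X).astype(float); d=np.array([c['k1'],0,0,0,0.])
    return cv2.projectPoints(X,cv2.Rodrigues(np.array(c['R']))[0],np.array(c['t']),K(c),d)[0][:,0]
def back(c,uv,z):
    uv=np.atleast_2d(uv).astype(float); d=np.array([c['k1'],0,0,0,0.])
    n=cv2.undistortPoints(uv[:,None],K(c),d)[:,0]
    r=np.c_[n,np.ones(len(n))]@np.array(c['R']); o=-np.array(c['R']).T@np.array(c['t'])
    return o+r*((z-o[2])/r[:,2])[:,None]
E
python3 - <<'E'
import cv2
from h import *
from plant import *
im=cv2.imread("pics/top0.png")
cv2.imwrite("pics/topc.png",cv2.resize(im[120:270,160:360],None,fx=4,fy=4,interpolation=cv2.INTER_CUBIC))
im=cv2.imread("pics/side0.png")
cv2.imwrite("pics/sidec.png",cv2.resize(im[110:260,190:390],None,fx=4,fy=4,interpolation=cv2.INTER_CUBIC))
E
```

```text
(no output)
```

View pics/topc.png

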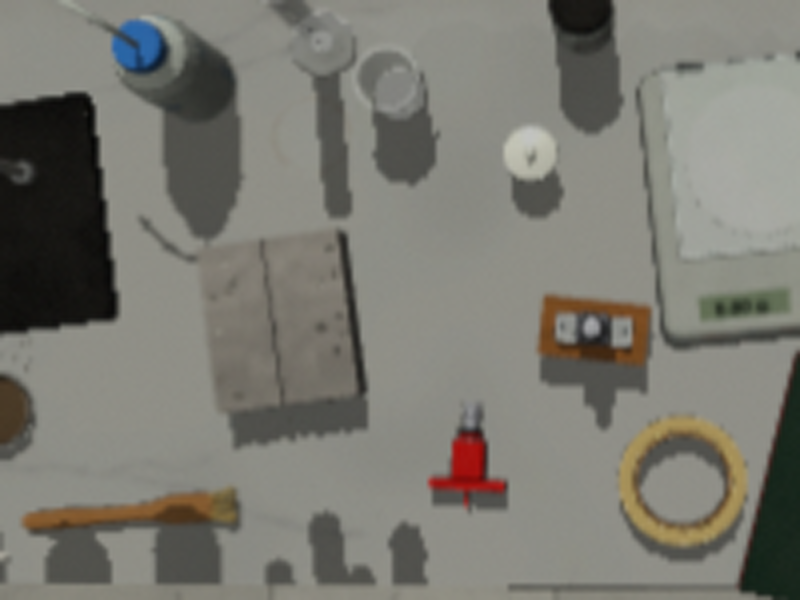

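View pics/sidec.png

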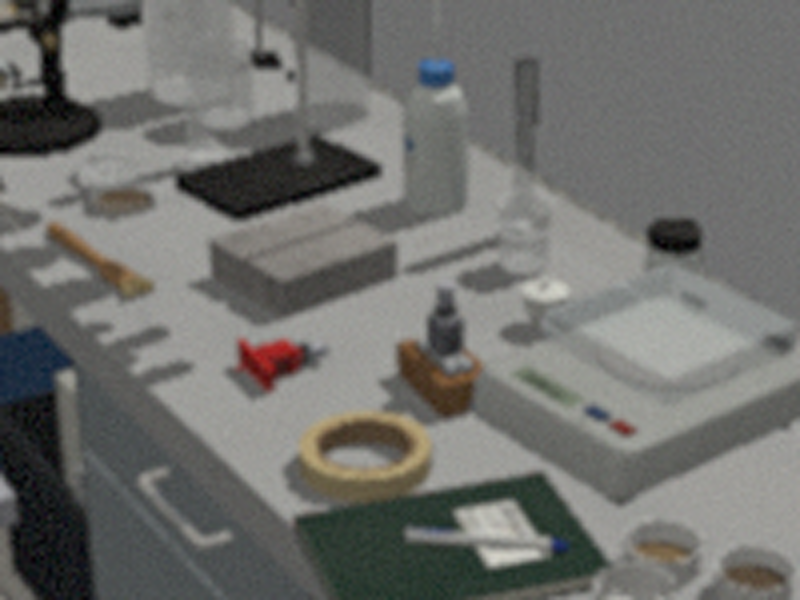

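Run:
```python
from h import *
from plant import *
c=camera_info("top")
f=lambda p:(np.array(p,float)+.5)/4-.5+np.array([160,120])
S=back(c,f([(200,250),(342,230),(362,393),(220,410)]),.04); print(S.round(4),S.mean(0))
print([np.linalg.norm(S[i]-S[i-1]).round(4) for i in range(4)])
G=back(c,f([(263,240),(283,405)]),.04);print(G.round(4),np.degrees(np.arctan2(*(G[0]-G[1])[[1,0]])))
for i,j in((0,3),(1,2)):print(np.degrees(np.arctan2(*(S[i]-S[j])[[1,0]])))
B=back(c,f([(543,296),(650,307),(647,365),(540,354)]),.032);print(B.round(4),B.mean(0),[np.linalg.norm(B[i]-B[i-1]).round(4) for i in range(4)])
print(np.degrees(np.arctan2(*(B[0]-B[1])[[1,0]])),np.degrees(np.arctan2(*(B[3]-B[2])[[1,0]])))
print('tube top',back(c,f([(592,328)]),.105))
print('balance L',back(c,f([(642,90),(668,340)]),.04), 'beaker',back(c,f([(390,85)]),.07),'cruc',back(c,f([(530,155)]),.049))
s=observe(); R=Ro.from_quat(s['eef_rot']).as_matrix();print(R.round(3)); print(s['tcp_pos'])
print(c['R'].T@-c['t'])
```

```text
[[ 0.5962  0.1289  0.04  ]
 [ 0.613   0.0096  0.04  ]
 [ 0.4772 -0.0084  0.04  ]
 [ 0.4626  0.1103  0.04  ]] [0.53724831 0.06008477 0.04      ]
[np.float64(0.1348), np.float64(0.1205), np.float64(0.1369), np.float64(0.1196)]
[[0.6046 0.0758 0.04  ]
 [0.467  0.0575 0.04  ]] 7.594862350195024
7.910136481901955
7.555022797634487
[[ 0.5586 -0.158   0.032 ]
 [ 0.5496 -0.2474  0.032 ]
 [ 0.5012 -0.245   0.032 ]
 [ 0.5101 -0.1558  0.032 ]] [ 0.52985277 -0.20156648  0.032     ] [np.float64(0.0485), np.float64(0.0899), np.float64(0.0485), np.float64(0.0897)]
84.24070887440226 84.27079923172066
tube top [[ 0.52943942 -0.20133841  0.105     ]]
balance L [[ 0.7305783  -0.24039072  0.04      ]
 [ 0.52183122 -0.26235858  0.04      ]] beaker [[ 0.72905564 -0.03432049  0.07      ]] cruc [[ 0.67454089 -0.14776065  0.049     ]]
[[ 0.922 -0.     0.388]
 [-0.388 -0.001  0.922]
 [ 0.    -1.    -0.001]]
[0.24263891 0.57571346 0.20748924]
[ 0.48837946 -0.23879823  1.31519987]
```

servo_tool(
  increments="0.2 437 -93 -376 -17;0.2 437 -93 -376 -17;0.2 437 -93 -376 -17;0.2 437 -93 -376 -17;0.2 437 -93 -376 -17;0.2 437 -93 -376 -17;0.2 437 -93 -376 -17;0.2 437 -93 -376 -17;0.2 437 -93 -376 -17;0.2 437 -93 -376 -17;0.2 437 -93 -376 -17;0.2 437 -93 -376 -17;0.2 437 -93 -376 -17;0.2 437 -93 -376 -17;0.2 437 -93 -376 -17",
  force=50,
)

```text
t: 2.02
tcp_pos: [0.4993, 0.0601, 0.3009]
eef_rot: [-0.706, 0.036, -0.036, 0.706]
ft_force: [0.8, 0.1, -0.9]
finger_gap: 0.0517
```

Run:
```python
from h import *
from plant import *
import json
s=observe(); R=Ro.from_quat(s['eef_rot']).as_matrix();print(s['t'],s['tcp_pos'],R.round(3),s['finger_gap'],s['ft_force'])
c=camera_info("wrist"); im=get_image("wrist"); cv2.imwrite("pics/w1.png",im)
np.savez("w1.npz",**{k:np.array(v) for k,v in c.items()})
print(c['R'].T@-c['t'])
```

```text
2.025 [0.49931454 0.06009137 0.30090212] [[ 0.995  0.     0.101]
 [-0.101  0.     0.995]
 [ 0.    -1.     0.   ]] 0.05169213890224256 [ 0.76739064  0.06602092 -0.85552368]
[0.4277335  0.06774388 0.46710915]
```

View pics/w1.png

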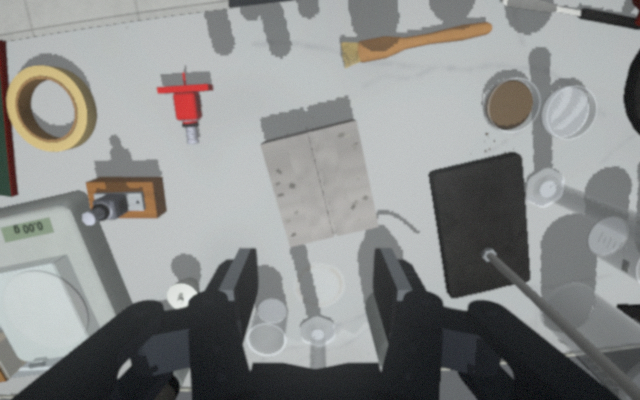

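Run:
```python
import cv2
im=cv2.imread("pics/w1.png")
cv2.imwrite("pics/w1c.png",cv2.resize(im[105:255,245:395],None,fx=4,fy=4,interpolation=cv2.INTER_CUBIC))
cv2.imwrite("pics/w1b.png",cv2.resize(im[160:240,70:180],None,fx=6,fy=6,interpolation=cv2.INTER_CUBIC))
```

```text
(no output)
```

View pics/w1c.png

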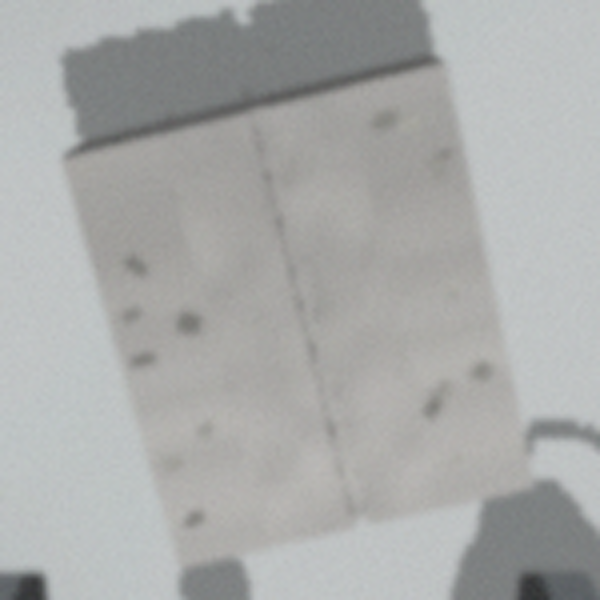

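View pics/w1b.png

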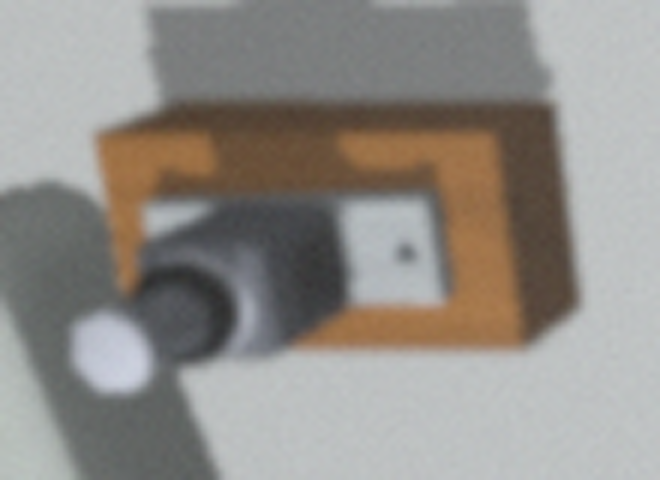

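Run:
```python
from h import *
c=dict(np.load("w1.npz"))
f=lambda p:(np.array(p,float)+.5)/4-.5+np.array([245,105])
S=back(c,f([(68,155),(440,60),(533,487),(180,563)]),.04); print(S.round(4),S.mean(0))
print([np.linalg.norm(S[i]-S[i-1]).round(4) for i in range(4)])
G=back(c,f([(253,105),(357,522)]),.04);print(G.round(4),np.degrees(np.arctan2(*(G[1]-G[0])[[1,0]])))
for i,j in((3,0),(2,1)):print(np.degrees(np.arctan2(*(S[i]-S[j])[[1,0]])))
m=S.mean(0); y=np.array([-np.sin(.1335),np.cos(.1335),0]); print((G-m)@y)
f=lambda p:(np.array(p,float)+.5)/6-.5+np.array([70,160])
B=back(c,f([(98,133),(495,132),(525,348)]),.032);print(B.round(4),B[[0,2]].mean(0),[np.linalg.norm(B[i]-B[i-1]).round(4) for i in range(3)])
print(back(c,f([(112,352)]),.105))
```

```text
[[ 0.4764 -0.0028  0.04  ]
 [ 0.4597  0.112   0.04  ]
 [ 0.5988  0.1325  0.04  ]
 [ 0.6137  0.0146  0.04  ]] [0.5371658  0.06408485 0.04      ]
[np.float64(0.1384), np.float64(0.116), np.float64(0.1406), np.float64(0.1188)]
[[0.4673 0.0549 0.04  ]
 [0.6051 0.0743 0.04  ]] 8.012447957610663
7.233385937371588
8.414471163721215
[0.00018705 0.00107018]
[[ 0.5017 -0.2412  0.032 ]
 [ 0.5109 -0.1526  0.032 ]
 [ 0.5599 -0.1575  0.032 ]] [ 0.5308155  -0.19930621  0.032     ] [np.float64(0.1019), np.float64(0.089), np.float64(0.0493)]
[[ 0.53066123 -0.1988935   0.105     ]]
```

servo_tool(
  increments="0.2 57 140 -256 0;0.2 57 140 -256 0;0.2 57 140 -256 0;0.2 57 140 -256 0;0.2 57 140 -256 0;0.2 57 140 -256 0;0.2 57 140 -256 0;0.2 57 140 -256 0;0.2 57 140 -256 0",
)

```text
t: 3.2
tcp_pos: [0.5304, -0.1999, 0.1614]
eef_rot: [-0.706, 0.035, -0.036, 0.706]
ft_force: [0.9, -0.5, -0.6]
finger_gap: 0.0514
```

Run:
```python
from h import *
from plant import *
s=observe(); R=Ro.from_quat(s['eef_rot']).as_matrix();print(s['t'],s['tcp_pos'],R.round(3),s['finger_gap'],s['ft_force'])
c=camera_info("wrist"); im=get_image("wrist"); cv2.imwrite("pics/w2.png",im)
np.savez("w2.npz",**{k:np.array(v) for k,v in c.items()})
print(c['R'].T@-c['t'])
```

```text
3.2 [ 0.53038505 -0.19991779  0.16143011] [[ 0.995  0.001  0.101]
 [-0.101  0.     0.995]
 [ 0.001 -1.     0.   ]] 0.05136429918882963 [ 0.85239984 -0.50417525 -0.55918539]
[ 0.45866753 -0.19230809  0.32757482]
```

View pics/w2.png

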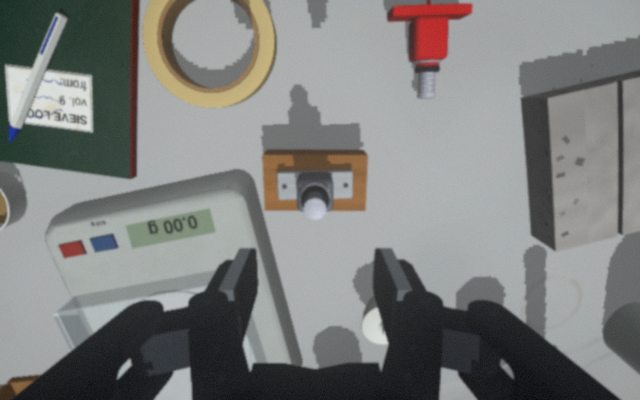

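Run:
```python
from h import *
c=dict(np.load("w2.npz"))
print(back(c,[(263.5,150.5),(367,151.5),(367,210),(264,210)],.032),back(c,[(315.5,209)],.105),back(c,[(284,185),(347.5,185)],.04))
print(back(c,[(263.5,150.5),(367,151.5),(367,210),(264,210)],.032).mean(0))
```

```text
[[ 0.49879092 -0.24037146  0.032     ]
 [ 0.50853982 -0.15311254  0.032     ]
 [ 0.56075555 -0.15624944  0.032     ]
 [ 0.55145352 -0.2474975   0.032     ]] [[ 0.53133036 -0.19944042  0.105     ]] [[ 0.52855553 -0.22592234  0.04      ]
 [ 0.53401314 -0.17237531  0.04      ]]
[ 0.52988495 -0.19930773  0.032     ]
```

servo_tool(
  increments="0.2 0 50 0 0;0.2 0 90 0 0;0.2 0 110 0 0;0.2 0 116 0 0;0.2 0 116 0 0;0.2 0 116 0 0;-1 0 116 0 0;-1 0 116 0 0;-1 0 116 0 0;-1 0 116 0 0;-1 0 116 0 0;-1 0 116 0 0",
  force=60,
)

```text
t: 4.75
tcp_pos: [0.5304, -0.2008, 0.0458]
eef_rot: [0.706, -0.036, 0.036, -0.706]
ft_force: [-1.8, 0.7, 12.2]
finger_gap: 0.0259
```

Run:
```python
from h import *
from plant import *
s=observe(); R=Ro.from_quat(s['eef_rot']).as_matrix();print(s['t'],s['tcp_pos'],R.round(4),s['finger_gap'],s['ft_force'],s['moment'])
cv2.imwrite("pics/s3.png",cv2.resize(get_image("side")[140:260,230:390],None,fx=5,fy=5))
```

```text
4.75 [ 0.53037047 -0.20083042  0.04584492] [[ 9.948e-01  1.100e-03  1.019e-01]
 [-1.019e-01 -2.000e-04  9.948e-01]
 [ 1.100e-03 -1.000e+00 -1.000e-04]] 0.025922799846986228 [-1.75803375  0.6876049  12.21425069] [0.284526   0.60433337 0.06290472]
```

View pics/s3.png

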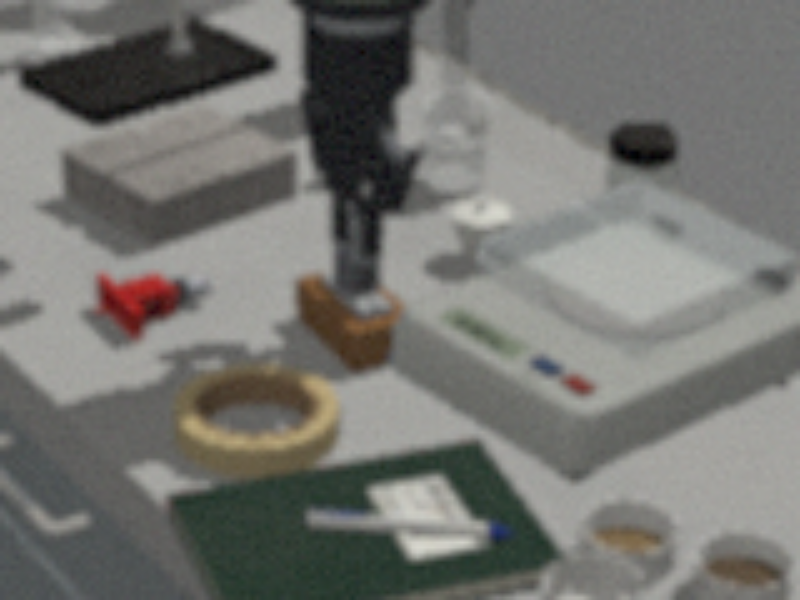

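servo_tool(
  increments="-1 0 -10 0 0;-1 0 -30 0 0;-1 0 -60 0 0;-1 0 -100 0 0;-1 42 -100 272 -13.6;-1 42 -100 272 -13.6;-1 42 -100 272 -13.6;-1 42 -100 272 -13.6;-1 42 -100 272 -13.6;-1 42 -100 272 -13.6;-1 42 -85 272 -13.6;-1 42 -85 272 -13.6;-1 42 -85 272 -13.6",
)

```text
t: 6.42
tcp_pos: [0.5994, 0.0647, 0.1298]
eef_rot: [0.706, 0.047, -0.047, -0.705]
ft_force: [0.4, -0.3, -1.8]
finger_gap: 0.0254
```

Run:
```python
from h import *
from plant import *
s=observe(); R=Ro.from_quat(s['eef_rot']).as_matrix();print(s['t'],s['tcp_pos'],R.round(4),s['finger_gap'],s['ft_force'],s['moment'])
c=camera_info("wrist"); im=get_image("wrist"); cv2.imwrite("pics/w4.png",im)
np.savez("w4.npz",**{k:np.array(v) for k,v in c.items()})
cv2.imwrite("pics/t4.png",cv2.resize(get_image("top")[130:250,190:340],None,fx=5,fy=5,interpolation=cv2.INTER_CUBIC))
cv2.imwrite("pics/s4.png",cv2.resize(get_image("side")[100:240,200:360],None,fx=5,fy=5,interpolation=cv2.INTER_CUBIC)[:600])
```

```text
6.425 [0.59937718 0.06466331 0.12981506] [[ 9.910e-01 -4.000e-04 -1.335e-01]
 [ 1.335e-01 -3.000e-04  9.910e-01]
 [-4.000e-04 -1.000e+00 -2.000e-04]] 0.025430404335993376 [ 0.40434353 -0.27847205 -1.82589092] [-0.00295208  0.02558776 -0.01371739]
```

View pics/w4.png

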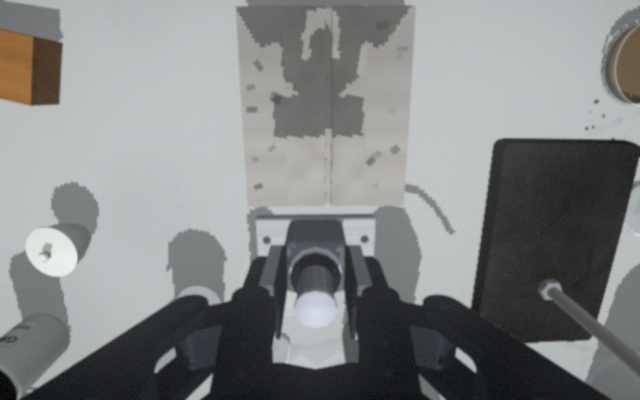

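View pics/s4.png

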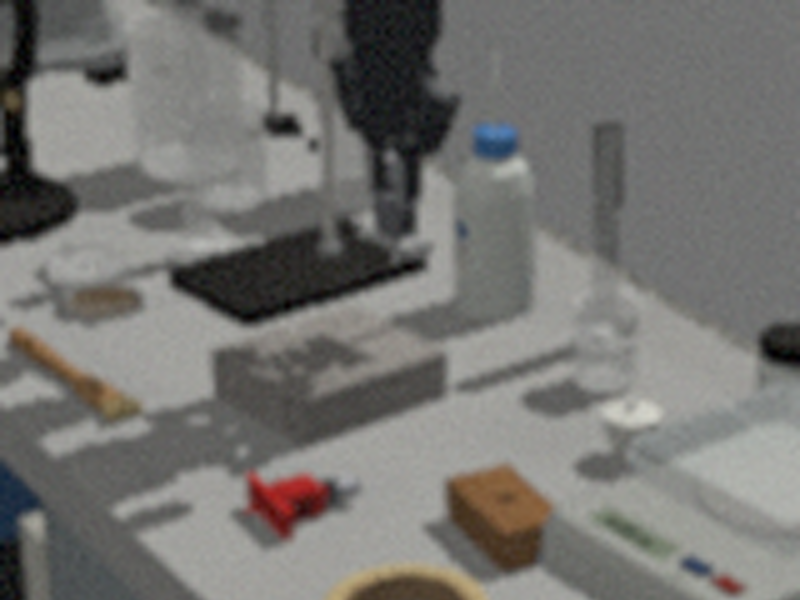

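Run:
```python
import cv2
im=cv2.imread("pics/w4.png")
cv2.imwrite("pics/w4c.png",cv2.resize(im[130:280,235:425],None,fx=4,fy=4,interpolation=cv2.INTER_CUBIC))
cv2.imwrite("pics/w4d.png",cv2.resize(im[0:130,235:425],None,fx=4,fy=4,interpolation=cv2.INTER_CUBIC))
```

```text
(no output)
```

View pics/w4c.png

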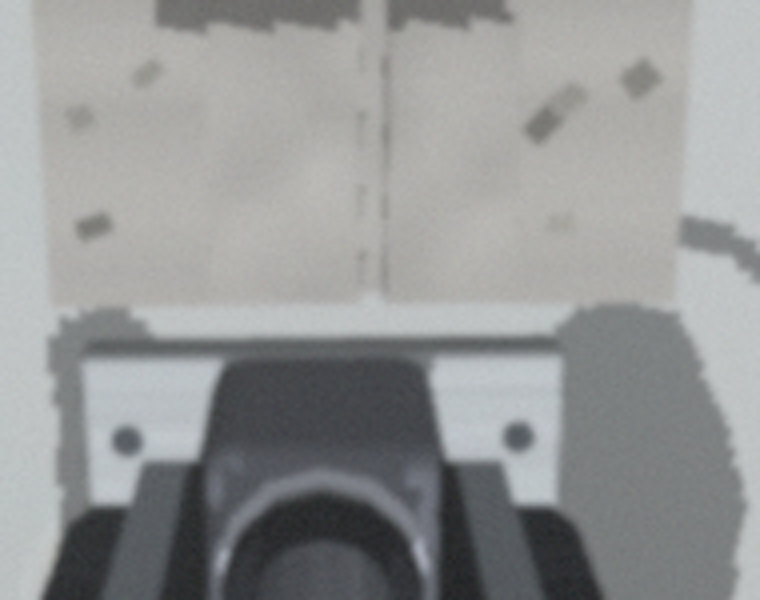

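View pics/w4d.png

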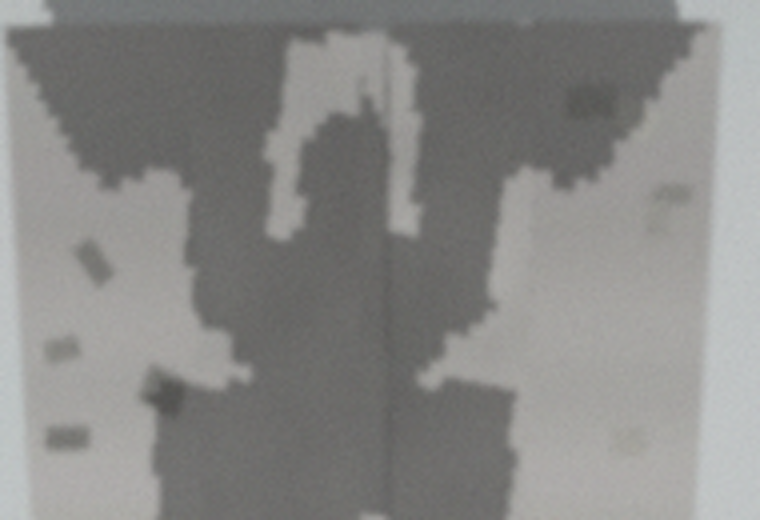

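View pics/t4.png

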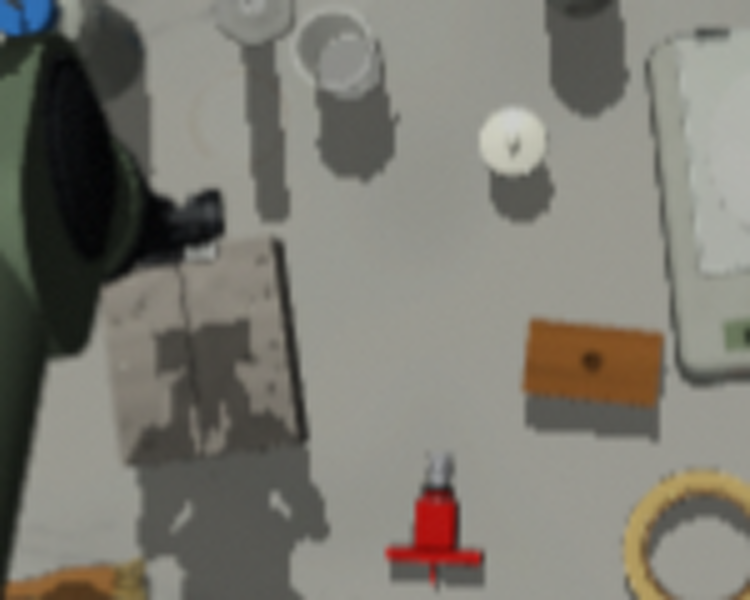

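Run:
```python
from h import *
c=dict(np.load("w4.npz"))
f=lambda p,o:(np.array(p,float)+.5)/4-.5+np.array(o)
G=back(c,np.vstack([f([(374,290),(374.5,60)],(235,130)),f([(376,100)],(235,0))]),.04);print(G.round(4),np.degrees(np.arctan2(*(G[0]-G[2])[[1,0]])))
F=back(c,f([(85,355),(560,352),(127,440),(517,437)],(235,130)),.13-.0138+.008-.0002);print(F.round(4),np.linalg.norm(F[0]-F[1]),F[2:].mean(0),np.degrees(np.arctan2(*(F[3]-F[2])[[1,0]])))
S=back(c,np.vstack([f([(52,303),(675,300)],(235,130)),f([(720,24),(8,28)],(235,0))]),.04);print(S.round(4),S.mean(0))
print([np.linalg.norm(S[i]-S[i-1]).round(4) for i in range(4)],np.degrees(np.arctan2(*(S[0]-S[3])[[1,0]])),np.degrees(np.arctan2(*(S[1]-S[2])[[1,0]])))
y=np.array([-.1335,.991,0]);print((G-S.mean(0))@y)
# block hole from top and side
ct=__import__('plant').camera_info
f5=lambda p,o:(np.array(p,float)+.5)/5-.5+np.array(o)
print(back(ct('top'),f5([(592,361)],(190,130)),.032),back(ct('side'),f5([(505,497)],(200,100)),.032))
print(back(ct('top'),f5([(530,320),(664,333),(659,405),(525,390)],(190,130)),.032).mean(0))
```

```text
[[0.6043 0.0755 0.04  ]
 [0.5608 0.0694 0.04  ]
 [0.4807 0.0581 0.04  ]] 8.034637981352208
[[0.5931 0.0328 0.124 ]
 [0.5845 0.0942 0.124 ]
 [0.6043 0.0394 0.124 ]
 [0.597  0.0907 0.124 ]] 0.06198614448667209 [0.60066017 0.06501832 0.124     ] 98.11426976095817
[[ 0.6151  0.0146  0.04  ]
 [ 0.5986  0.1332  0.04  ]
 [ 0.4609  0.1133  0.04  ]
 [ 0.4775 -0.0043  0.04  ]] [0.53802052 0.06420519 0.04      ]
[np.float64(0.1389), np.float64(0.1198), np.float64(0.1391), np.float64(0.1188)] 7.8277558899747905 8.242917730890383
[0.00238991 0.00205707 0.00160074]
[[ 0.53133444 -0.20033283  0.032     ]] [[ 0.53571819 -0.19734738  0.032     ]]
[ 0.53068797 -0.20198132  0.032     ]
```

servo_tool(
  increments="-1 -59 30 9.3 0;-1 -59 50 9.3 0;-1 -59 58 9.3 0;-1 -59 58 9.3 0;-1 -59 58 9.3 0",
)

```text
t: 7.2
tcp_pos: [0.5408, 0.0668, 0.0726]
eef_rot: [-0.705, -0.048, 0.047, 0.706]
ft_force: [-0.0, -0.3, -2.7]
finger_gap: 0.0255
```

```bash
cat > st.py <<'E'
from h import *
from plant import *
s=observe(); R=Ro.from_quat(s['eef_rot']).as_matrix();print(s['t'],s['tcp_pos'].round(5),'F',s['ft_force'].round(2),'M',s['moment'].round(3),s['finger_gap'].__round__(4),'vert',R[:,1].round(4),'yaw',np.degrees(np.arctan2(R[1,0],R[0,0])).round(2))
E
python3 st.py
python3 -c "
from plant import *
import cv2
cv2.imwrite('pics/w5.png',get_image('wrist'))"
```

```text
7.2 [0.54075 0.0668  0.07257] F [-0.04 -0.34 -2.73] M [ 0.025 -0.083 -0.03 ] 0.0255 vert [ 1.3e-03  2.0e-04 -1.0e+00] yaw 7.73
```

View pics/w5.png

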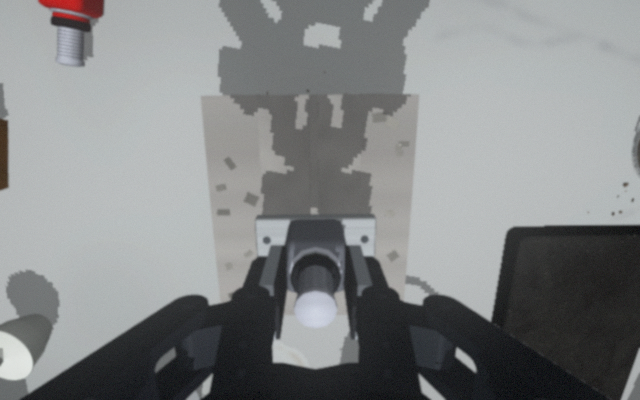

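servo_tool(
  increments="-1 0 2 0 0;-1 0 3 0 0;-1 0 4 0 0;-1 0 4 0 0;-1 0 4 0 0",
)

```text
t: 7.88
tcp_pos: [0.5398, 0.0668, 0.0679]
eef_rot: [0.705, 0.048, -0.048, -0.705]
ft_force: [0.1, -0.5, -2.6]
finger_gap: 0.0256
```

```bash
python3 st.py
```

```text
7.875 [0.53978 0.06684 0.06791] F [ 0.07 -0.52 -2.62] M [-0.061  0.028  0.024] 0.0256 vert [-0. -0. -1.] yaw 7.75
```

servo_tool(
  increments="-1 0 1 0 0;-1 0 1.5 0 0;-1 0 1.5 0 0;-1 0 1.5 0 0",
)

```text
t: 8.38
tcp_pos: [0.5398, 0.0668, 0.0664]
eef_rot: [0.705, 0.048, -0.048, -0.705]
ft_force: [-0.7, 0.7, -3.7]
finger_gap: 0.025
```

```bash
python3 st.py
```

```text
8.375 [0.5398  0.06682 0.06642] F [-0.71  0.66 -3.69] M [ 0.005 -0.004  0.049] 0.025 vert [-0. -0. -1.] yaw 7.75
```

servo_tool(
  increments="-1 0 2 0 0;-1 0 4 0 0;-1 0 6 0 0;-1 0 8 0 0;-1 0 10 0 0;-1 0 10 0 0;-1 0 10 0 0",
)

```text
t: 9.25
tcp_pos: [0.5399, 0.0668, 0.0565]
eef_rot: [-0.705, -0.048, 0.048, 0.705]
ft_force: [-0.8, 0.4, 4.9]
finger_gap: 0.0257
```

```bash
python3 st.py
```

```text
9.25 [0.53989 0.06683 0.05648] F [-0.85  0.39  4.91] M [0.012 0.108 0.027] 0.0257 vert [ 2.e-04  0.e+00 -1.e+00] yaw 7.75
```

servo_tool(
  increments="-1 0 0.7 0 0;-1 0 1.4 0 0;-1 0 2 0 0;-1 0 2 0 0;-1 0 2 0 0",
)

```text
t: 9.88
tcp_pos: [0.5399, 0.0668, 0.0545]
eef_rot: [0.705, 0.048, -0.048, -0.705]
ft_force: [-0.1, -0.7, 5.8]
finger_gap: 0.0256
```

```bash
python3 st.py
```

```text
9.875 [0.53989 0.06683 0.05449] F [-0.09 -0.71  5.8 ] M [-0.02   0.069 -0.056] 0.0256 vert [ 2.e-04  0.e+00 -1.e+00] yaw 7.75
```

servo_tool(
  increments="-1 0 0.4 0 0;-1 0 0.4 0 0;-1 0 0.4 0 0",
)

```text
t: 10.25
tcp_pos: [0.5399, 0.0669, 0.0541]
eef_rot: [-0.705, -0.048, 0.048, 0.705]
ft_force: [-0.1, 0.1, 6.0]
finger_gap: 0.0255
```

```bash
python3 st.py
```

```text
10.25 [0.53991 0.06685 0.05413] F [-0.07  0.13  6.04] M [0.066 0.079 0.02 ] 0.0255 vert [ 3.e-04  0.e+00 -1.e+00] yaw 7.75
```

servo_tool(
  increments="-1 0 0.4 0 0;-1 0 0.4 0 0;-1 0 0.4 0 0",
)

```text
t: 10.62
tcp_pos: [0.54, 0.0668, 0.0538]
eef_rot: [-0.705, -0.048, 0.048, 0.706]
ft_force: [-0.2, 1.2, 7.5]
finger_gap: 0.0256
```

```bash
python3 st.py
```

```text
10.625 [0.53998 0.06681 0.05384] F [-0.16  1.16  7.51] M [-0.058  0.183  0.022] 0.0256 vert [ 4.e-04  1.e-04 -1.e+00] yaw 7.74
```

servo_tool(
  increments="-1 0 0.4 0 0;-1 0 0.4 0 0;-1 0 0.4 0 0",
)

```text
t: 11.0
tcp_pos: [0.5401, 0.0668, 0.0538]
eef_rot: [-0.705, -0.048, 0.048, 0.706]
ft_force: [-3.2, -0.1, 14.9]
finger_gap: 0.0253
```

```bash
python3 st.py; python3 -c "
from plant import *
import cv2
cv2.imwrite('pics/w6.png',get_image('wrist')); cv2.imwrite('pics/s6.png',cv2.resize(get_image('side')[100:220,210:370],None,fx=5,fy=5,interpolation=cv2.INTER_CUBIC))"
```

```text
11.0 [0.54006 0.06683 0.05376] F [-3.18 -0.08 14.94] M [-0.031  0.639  0.008] 0.0253 vert [ 7.e-04  1.e-04 -1.e+00] yaw 7.75
```

View pics/w6.png

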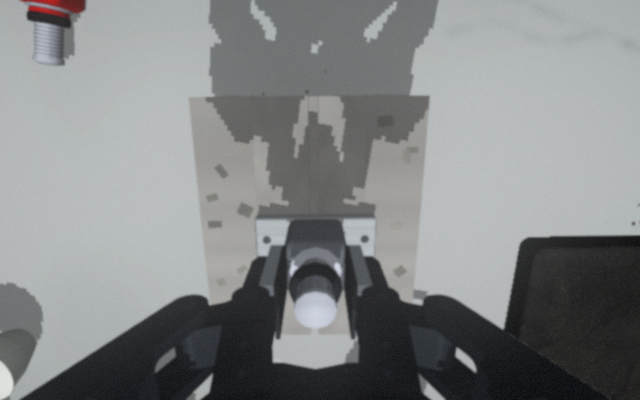

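View pics/s6.png

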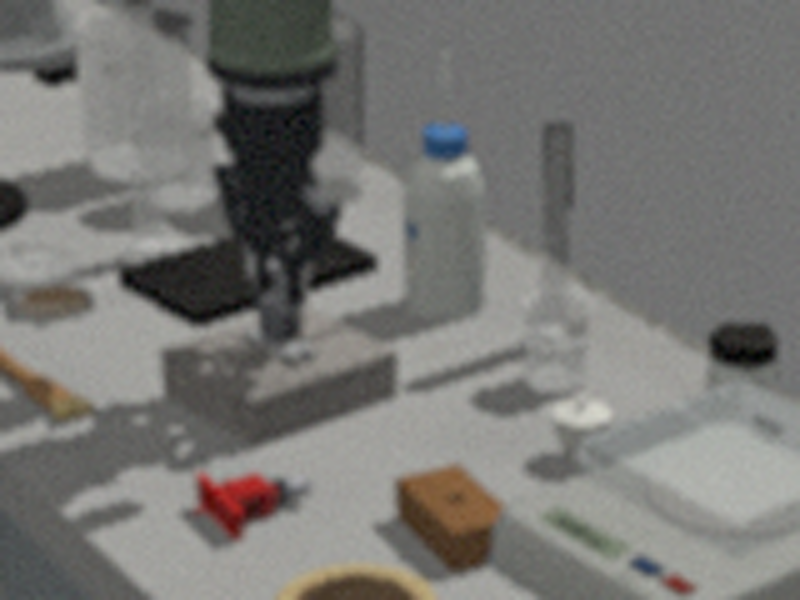

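servo_tool(
  increments="-1 0 0 0 0;-1 0 0 0 0;-1 0 0 0 0;-1 0 0 0 0;-1 0 0 0 0;-1 0 0 0 0;-1 0 0 0 0;-1 0 0 0 0;-1 0 0 0 0;-1 0 0 0 0;-1 0 0 0 0;-1 0 0 0 0",
)

```text
t: 12.6
tcp_pos: [0.5401, 0.0668, 0.0538]
eef_rot: [-0.705, -0.048, 0.047, 0.706]
ft_force: [-2.2, -0.0, 16.1]
finger_gap: 0.0256
```

```bash
python3 st.py
```

```text
12.6 [0.5401  0.06685 0.05378] F [-2.23 -0.02 16.14] M [-0.093  0.568 -0.002] 0.0256 vert [ 7.e-04  2.e-04 -1.e+00] yaw 7.74
```

servo_tool(
  increments="-1 0 -5 0 0;-1 0 -15 0 0;-1 0 -35 0 0;-1 0 -70 0 0;-1 0 -95 0 0;-1 -46 -95 -263 13.6;-1 -46 -95 -263 13.6;-1 -46 -95 -263 13.6;-1 -46 -95 -263 13.6;-1 -46 -95 -263 13.6;-1 -46 -95 -263 13.6;-1 -46 -60 -263 13.6;-1 -46 -45 -263 13.6;-1 -46 -40 -263 13.6;-1 -46 -40 -263 13.6;-1 -46 -40 -263 13.6",
)

```text
t: 14.6
tcp_pos: [0.5301, -0.1999, 0.094]
eef_rot: [0.706, -0.036, 0.036, -0.706]
ft_force: [0.1, 0.2, -2.9]
finger_gap: 0.0254
```

```bash
python3 st.py; python3 -c "
from plant import *
import cv2
cv2.imwrite('pics/w7.png',get_image('wrist')); cv2.imwrite('pics/s7.png',cv2.resize(get_image('side')[120:240,210:370],None,fx=5,fy=5,interpolation=cv2.INTER_CUBIC))"
```

```text
14.6 [ 0.53014 -0.19994  0.094  ] F [ 0.15  0.24 -2.94] M [-0.002 -0.005 -0.048] 0.0254 vert [ 1.e-03 -2.e-04 -1.e+00] yaw -5.84
```

View pics/w7.png

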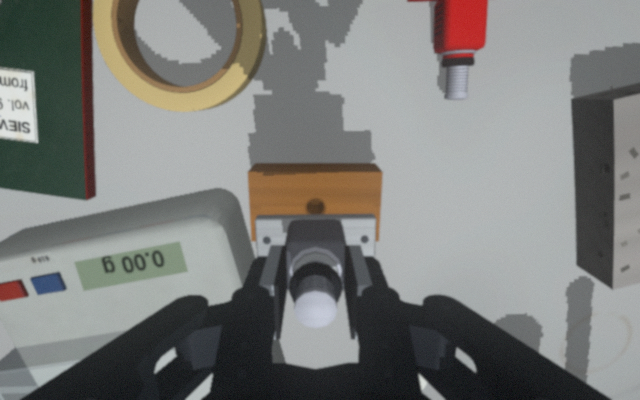

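View pics/s7.png

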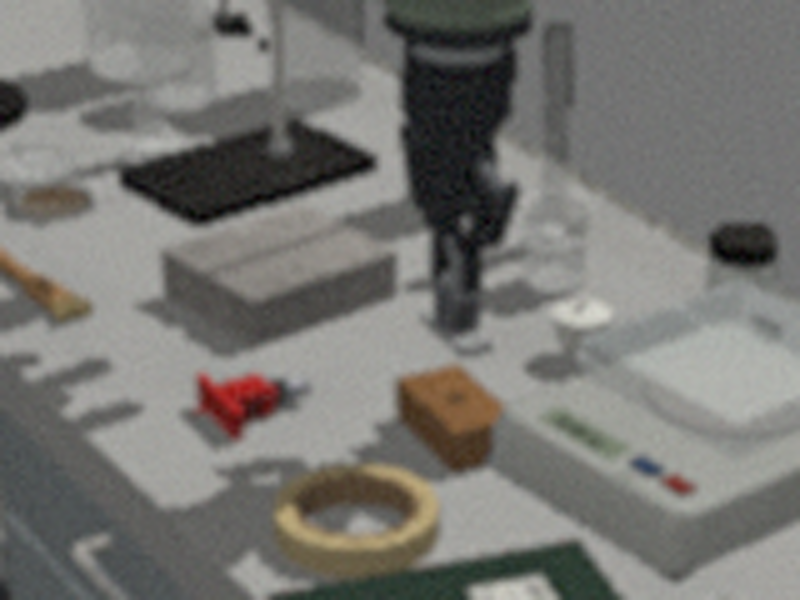

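servo_tool(
  increments="-1 0 20 0 0;-1 0 28 0 0;-1 0 32 0 0;-1 0 35 0 0;-1 0 35 0 0;-1 0 35 0 0",
)

```text
t: 15.45
tcp_pos: [0.5298, -0.2, 0.0585]
eef_rot: [0.706, -0.036, 0.036, -0.706]
ft_force: [0.2, -0.3, -2.4]
finger_gap: 0.0253
```

```bash
python3 st.py
```

```text
15.45 [ 0.52982 -0.20005  0.05849] F [ 0.25 -0.31 -2.44] M [-0.025 -0.02   0.003] 0.0253 vert [ 4.e-04 -2.e-04 -1.e+00] yaw -5.85
```

servo_tool(
  increments="-1 0 3 0 0;-1 0 6 0 0;-1 0 9 0 0;-1 0 11.5 0 0;-1 0 12 0 0;-1 0 12 0 0;-1 0 12 0 0",
)

```text
t: 16.32
tcp_pos: [0.5297, -0.2, 0.0463]
eef_rot: [0.706, -0.036, 0.036, -0.706]
ft_force: [-0.7, -0.4, -2.8]
finger_gap: 0.0255
```

```bash
python3 st.py
```

```text
16.325 [ 0.52973 -0.2      0.04627] F [-0.68 -0.41 -2.79] M [0.027 0.076 0.054] 0.0255 vert [ 1.e-04 -1.e-04 -1.e+00] yaw -5.85
```

servo_tool(
  increments="-1 0 0.4 0 0;-1 0 0.4 0 0;-1 0 0.4 0 0",
)

```text
t: 16.7
tcp_pos: [0.5298, -0.2, 0.046]
eef_rot: [0.706, -0.036, 0.036, -0.706]
ft_force: [-1.5, 0.8, 2.5]
finger_gap: 0.0258
```

```bash
python3 st.py
```

```text
16.7 [ 0.52977 -0.2      0.04596] F [-1.51  0.82  2.48] M [ 0.106  0.22  -0.029] 0.0258 vert [ 2.e-04 -1.e-04 -1.e+00] yaw -5.85
```

Foot now bears lightly on the block (5 N). Release and rise.

servo_tool(
  increments="-0.2 0 0 0 0;-0.1 0 0 0 0;0 0 0 0 0;0.2 0 0 0 0;0.2 0 0 0 0;0.2 0 0 0 0;0.2 0 0 0 0;0.2 0 -10 0 0;0.2 0 -30 0 0;0.2 0 -60 0 0;0.2 0 -100 0 0;0.2 0 -115 0 0;0.2 0 -115 0 0;0.2 0 -115 0 0",
)

```text
t: 18.45
tcp_pos: [0.5292, -0.1998, 0.16]
eef_rot: [-0.706, 0.036, -0.036, 0.706]
ft_force: [-0.2, 0.7, -0.7]
finger_gap: 0.0509
```

```bash
python3 st.py; python3 -c "
from plant import *
import cv2,numpy as np
c=camera_info('wrist');np.savez('w8.npz',**{k:np.array(v) for k,v in c.items()})
cv2.imwrite('pics/w8.png',get_image('wrist')); cv2.imwrite('pics/s8.png',cv2.resize(get_image('side')[120:240,210:370],None,fx=5,fy=5,interpolation=cv2.INTER_CUBIC))
im=cv2.imread('pics/w8.png');cv2.imwrite('pics/w8c.png',cv2.resize(im[130:240,250:390],None,fx=5,fy=5,interpolation=cv2.INTER_CUBIC))"
```

```text
18.45 [ 0.52921 -0.19976  0.15998] F [-0.15  0.74 -0.7 ] M [-0.042  0.05   0.018] 0.0509 vert [-1.2e-03  3.0e-04 -1.0e+00] yaw -5.85
```

View pics/w8c.png

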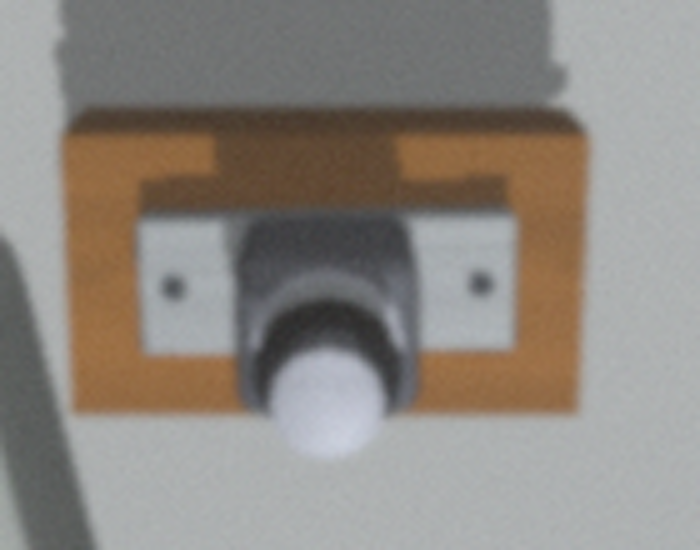

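View pics/s8.png

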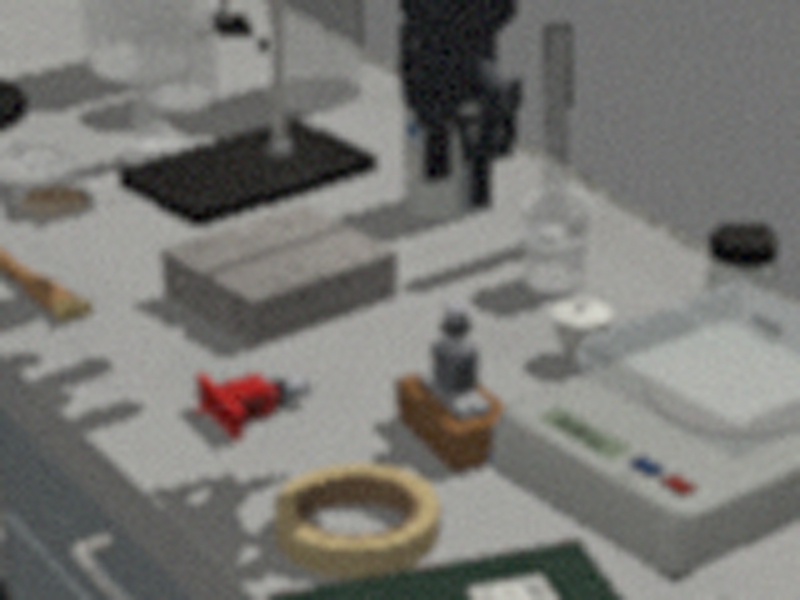

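Run:
```python
from h import *
from plant import *
im=get_image("side");a=cv2.imread("pics/side0.png")
f=lambda i:cv2.resize(i[175:215,285:325],None,fx=10,fy=10,interpolation=cv2.INTER_CUBIC)
cv2.imwrite("pics/cmp.png",np.hstack([f(a),f(im)]))
c=camera_info("side")
for z in (.032,.04,.074,.079,.105): print(z,((proj(c,[.5305,-.2,z])[0]-[285,175])*10).round())
```

```text
0.032 [148. 247.]
0.04 [148. 227.]
0.074 [149. 140.]
0.079 [149. 127.]
0.105 [150.  60.]
```

View pics/cmp.png

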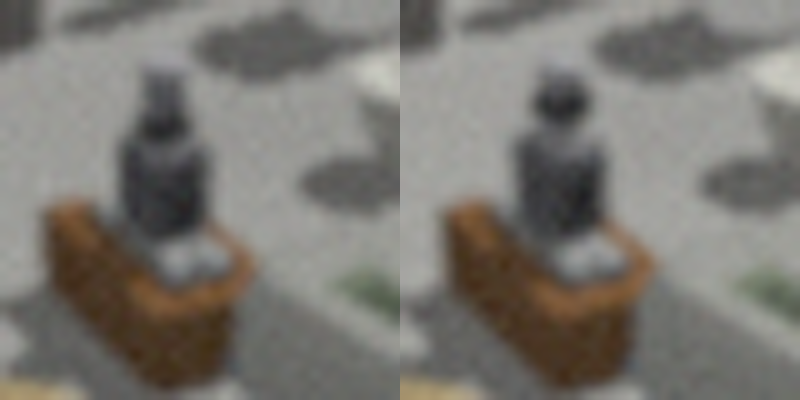

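```bash
python3 -c "
from plant import *
print(sign_off())"
```

```text
the job is handed in; nothing more can be done
None
```

The groove is measured and the gauge is back upright in its block, with the slip ring still raised. I handed the job in at about 18.5 s of the 67 s allowed; the hand-in reported no verdict.

- **Finding the groove:** the camera aim was good enough that the tip entered the groove on the first try. It sank 3.4 mm below the sample's top with no force felt, so I did not feel along the surface or touch the groove walls.
- **Measuring:** I lowered the gauge until the foot stopped on the sample, held square within about 0.3° of the groove. It stayed pressed for about 1.6 s at 17–19 N, with the tool tilted less than 0.001 rad.
- **Reading:** the ring rose about 9.3 mm in the side view, which gives a depth of about 6.7 mm. The spring force at foot contact suggests about 7 mm. Both are rough estimates.
- **Returning the gauge:** the tip met no force on its way into the hole. The foot was set down with about 5 N, then released. The last pictures show the gauge upright and roughly centred, the gripper clear, and the sample, crucible and brush where they were; I did not check the beaker.

Early on, the top and wrist cameras disagreed by about 4 mm on the sample's centre, and by about 2 mm on the groove and the block. I went by the closer wrist view, and the tip dropping freely into the groove and the hole confirmed it.

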